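# Lay the retaining bar in front of the compressor

## Robot

A 6-joint arm with a two-finger parallel gripper is mounted at the origin on the work surface. World frame = base frame: x ahead of the robot, y to its left, z up, the work surface at z = 0. Lengths are in mm, angles in rad, forces in N, time in s.
With the tool pointing down it reaches from about 350 to 875 mm from the base axis. Payload 4.2 kg.
Tool frame: the origin (TCP) lies at the very end of the fingers, on their centre line; the grasp point (between the pads) lies 19 mm behind it; z points along the fingers, y is the line along which they close (so a half turn about z gives the same grasp; the last joint's range is limited). The gripper opens to 85 mm and grips with 20 to 120 N. Pads are 22 mm wide; open, the fingers measure 114 mm over their backs; the gripper's body (76 mm by 85 mm) begins 54 mm behind the grasp point. The pads swing forward as they close: fully open they stand 13 mm farther back than shut.
Start: joints at [1.571, 0.385, 0.008, 0, -1.194, -0.259], TCP at [159.919, 604.173, 231.312] pointing down, gripper open.
Joint ranges: [-3.14, 3.14], [-1.21, 2.06], [-1.07, 1.41], [-3.16, 2.05], [-2.99, -0.16], [-3.1, 3.1]. Speed limits (rad/s): [2.79, 2.79, 3.14, 3.14, 3.14, 3.14].

## Interface

Orientations are given as a unit quaternion [x, y, z, w].
In Python, from bench import read_state, get_image, get_calibration, job_done gives the robot as it stands.
- The arm moves only by the shell command python3 -m creep 'ROWS'. ROWS is a JSON object of lists of equal length, an entry for each row: "translation": the shift along the world's x, y, z in cm, a list of three; "delta_rot": the turn, a rotation vector about the world's x, y, z in degrees, a list of three; "hand": the finger opening in cm, from 0 to 8.54. A call has 1 to 8 rows; each row is the pose to reach, as a shift and turn from the pose commanded when the call began; what a row does not reach only later rows make up. A row lasts 1/8 s, in which the tool goes at most 62.5 mm and 10.7 degrees, less where a joint would pass 70% of its speed; a pose out of reach is approached as far as the arm can. A call with a gripper value outside its range is refused whole. The fingers move at their own pace and stop on an object; the grip force is fixed at half the most. Time passes only in rows, so rows that repeat a pose let the fingers close. It gives the time, the measured TCP pose, the force, the opening and the grip force at its end, in the units of the state.
- read_state(): the state, without advancing time (a new reading comes with each control period).
- get_image(name): name is "side" or "top" or "wrist"; returns (picture, depth): 384x512x3 uint8, red, green, blue; 384x512 float32, mm along the optical axis (not along the pixel's ray), 0 where there is no reading.
- get_calibration(name): a dict with "intrinsics" (3x3 intrinsics, pixels), "xyz" and "attitude" of the camera in the world. Camera axes: x right, y down, z forward; pixel columns grow to the right and rows downward; lengths in mm; the calibration is good to about 2 mm. The wrist camera is an equidistant fisheye: a pixel r from the principal point sees the ray r / f radians off the axis. A picture is of the moment at which its call begins: read the wrist's pose just before it. get_calibration takes no time and is no camera call; for the wrist camera it gives the pose at the moment of the call.
- job_done(): hands the job in; it is judged then, once.
The state is a dict: "clock": time; "joints": joint angles; "joint_vel": joint speeds; "joint_efforts": joint torques, N m; "position": TCP position; "ee_rot": TCP orientation; "contact_force": force on the tool from outside, world axes, zero at the start; "wrist_torque": the same for the moment, N m; "gripper_width": finger opening in mm; "grasp_force": force on a finger pad.
Only numpy, scipy, OpenCV 4.12 (cv2) and the standard library are available. Lean on these libraries where they do the work, as an engineer would, in place of code of your own. Each camera call takes 0.05 s, during which the arm holds its last target. There are 200 camera calls.

## Task

Keep the compressor from walking off the shelf when it runs: lay the loose steel retaining bar across the two open-topped forks in front of it, fully down in both, with a square end cap outside each fork. The compressor's carrying handle hangs over the forks, so tilt the hand to get in under it; lower the bar until you feel it seat before you let go (do not drop it in), then take the hand away. Leave the valve stem puller, hex key and spray bottle where they lie.

Things in the scene. Friction and masses are not known exactly. Their poses are not given: they have to be found in the camera images.
- bar: Loose retaining bar: round steel tube, diameter 20, with a square black plastic cap 32 x 32 x 20 (20 along the bar) at each end; 320 long overall, 280 clear between caps, about 0.3 kg, same end for end. Origin on the tube axis at mid-length; y axis along the bar. It starts lying on the shelf on its caps, tube axis 16 above the shelf.
- stand: Fixed meranti plinth, 18 thick, 360 wide, from 35 before to 305 behind the forks; carries the aluminium compressor and two steel forks. Origin on the shelf (z = 0) midway between the forks; x points from forks to compressor, y along the line of the forks. The compressor's front panel with gauge, knob and switch is behind the forks: nothing nearer than x = 75 except the handle above.
- fork_left (a point): Where the bar's axis rests in the fork at the stand's +y (y = 115): centre of its slot, 85 above the shelf. A fork is a steel plate 12 thick (along y) with an open-topped slot 26 wide, floor 75 above the shelf, cheeks to 97, lips flaring to a mouth about 52 wide (62 outside) at 114.
- fork_right (a point): The same point of the same kind of fork at the stand's -y (y = -115).
- handle_mid (a point): Middle of the cross tube of the compressor's fixed carrying handle: diameter 20 (rubber sleeve 25), 284 long, parallel to the line of the forks, axis 245 above the shelf and 18 behind the fork line; arms at both ends run back, falling to 180 high at x = 190. A hand pointing straight down at the forks strikes it; one leaning back 30 to 45 degrees towards the robot clears it.
- puller: Bystander: black plastic valve stem puller with a T handle, 205 x 85 x 18, lying loose on the shelf; origin under its middle, x along its length.
- hex_key: Bystander: steel L-shaped hex key, 120 x 48 x 10, lying loose; origin under the long arm's middle, x along the long arm.
- spray_bottle: Bystander: empty clear plastic spray bottle lying on its side, 200 x 90 x 60; origin on the shelf under it, x along the bottle towards its white trigger head.

How it is judged:
By the outcome, as a careful person would: the job done as asked, in the order asked, and still so for the second after the job is handed in, with the robot touching nothing.
It also fails if it takes over 40 s, if anything falls off the work surface, if the arm or the gripper's body presses on something with over 40 N, if the wrist force passes 120 N, or if a joint passes its speed limit or range.

## Working session

There is one attempt and no reset: what is moved stays moved. The work goes in short steps, Python scripts to look and compute and a shell command to move; the robot and the scene stay as the last step left them, time stands still between calls to the robot, and variables do not carry over. Pictures are saved under pics/ and viewed, at most 10 in all, crops included, and the job is handed in when it is done.

```bash
mkdir -p pics; cat > h.py <<'E'
import numpy as np,cv2
from bench import *
from scipy.spatial.transform import Rotation as R
def snap(n,f):
    p,d=get_image(n); cv2.imwrite(f'pics/{f}.png',p[:,:,::-1]); np.save(f'pics/{f}.npy',d); return p,d
def rot(a):
    a=np.array(a); return a if a.shape==(3,3) else R.from_quat(a).as_matrix()
def pt(n,f,u,v,w=1):
    d=np.load(f'pics/{f}.npy'); c=get_calibration(n);K=np.array(c['intrinsics'])
    q=d[v-w:v+w+1,u-w:u+w+1]; z=np.median(q[q>0])
    return rot(c['attitude'])@(np.linalg.inv(K)@[u*z,v*z,z])+np.array(c['xyz'])
E
python3 - <<'E'
from h import *
for n in('side','top'):
    snap(n,n+'1'); print(n,get_calibration(n))
a=[cv2.resize(cv2.imread(f'pics/{n}1.png'),(800,600)) for n in('side','top')]
for n,i in zip(('side','top'),a): cv2.imwrite(f'pics/{n}1b.png',i)
print(read_state())
E
```

```text
side {'intrinsics': array([[411.67243257,   0.        , 249.5993482 ],
       [  0.        , 411.67243257, 198.07446306],
       [  0.        ,   0.        ,   1.        ]]), 'xyz': array([ 392.53529254, -714.40785178, 1017.98657093]), 'attitude': array([ 0.93190131, -0.11493866,  0.03588291, -0.34214247])}
top {'intrinsics': array([[386.32837385,   0.        , 245.97220767],
       [  0.        , 386.32837385, 193.08289242],
       [  0.        ,   0.        ,   1.        ]]), 'xyz': array([ 418.61879139,   14.28512472, 1368.20390679]), 'attitude': array([-0.69841898,  0.71333315, -0.04456631,  0.03715626])}
{'clock': 0.1, 'joints': array([ 1.57060298e+00,  3.85497004e-01,  6.74220444e-03, -4.65579785e-04,
       -1.19392967e+00, -2.58607373e-01]), 'joint_vel': array([ 0.00182276, -0.00133047,  0.00214351,  0.00091252,  0.00053293,
       -0.0015316 ]), 'joint_efforts': array([ 3.98239581e-05, -3.93318772e+01,  1.88928294e+01,  4.19790074e+00,
       -2.59904788e-03,  4.62652125e-06]), 'position': array([159.78783277, 603.69830902, 230.30798625]), 'ee_rot': array([ 9.91627899e-01, -1.29124634e-01, -9.29269169e-05,  9.64082718e-04]), 'contact_force': array([0.65981167, 0.28883484, 0.27968753]), 'wrist_torque': array([-0.01382445,  0.03962794,  0.04133979]), 'grasp_force': 0.0, 'gripper_width': 85.89593321581496}
```

View pics/side1b.png

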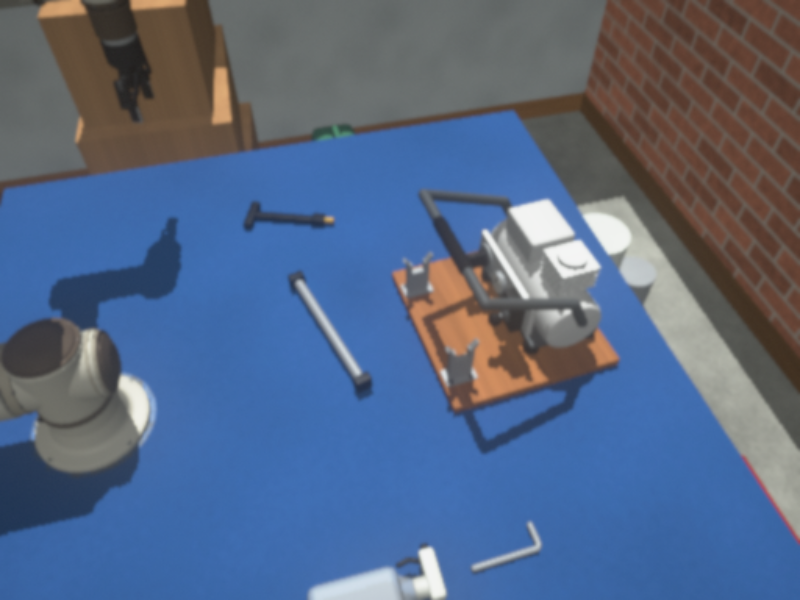

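View pics/top1b.png

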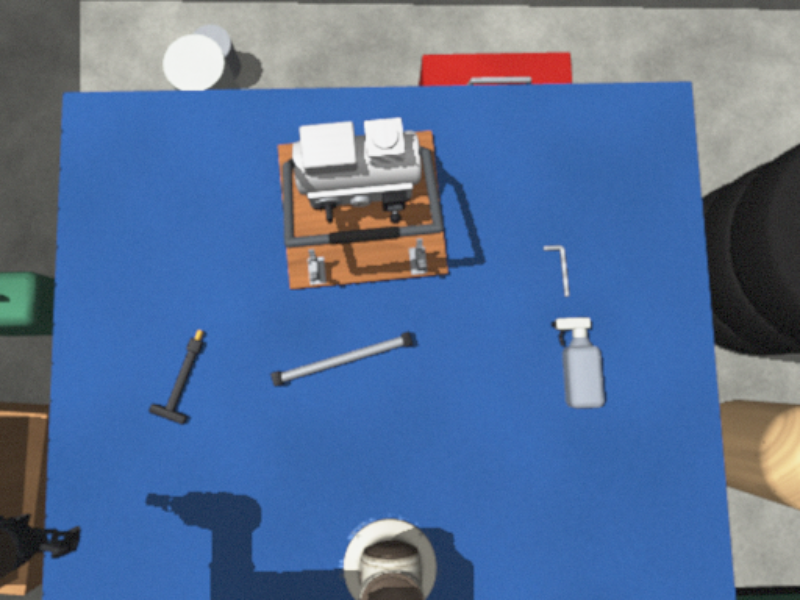

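The overview shows the bar's caps at about (278,378) and (408,339) in the top picture. The forks are at (316,266) and (418,259), with the handle above and behind them. Next I'll enlarge both views.

```bash
python3 - <<'E'
from h import *
a=cv2.imread('pics/top1.png')[140:250,165:295]; cv2.imwrite('pics/tc.png',cv2.resize(a,None,fx=5,fy=5,interpolation=cv2.INTER_CUBIC))
a=cv2.imread('pics/side1.png')[110:270,180:380]; cv2.imwrite('pics/sc.png',cv2.resize(a,None,fx=3.7,fy=3.7,interpolation=cv2.INTER_CUBIC))
E
```

```text
(no output)
```

View pics/tc.png

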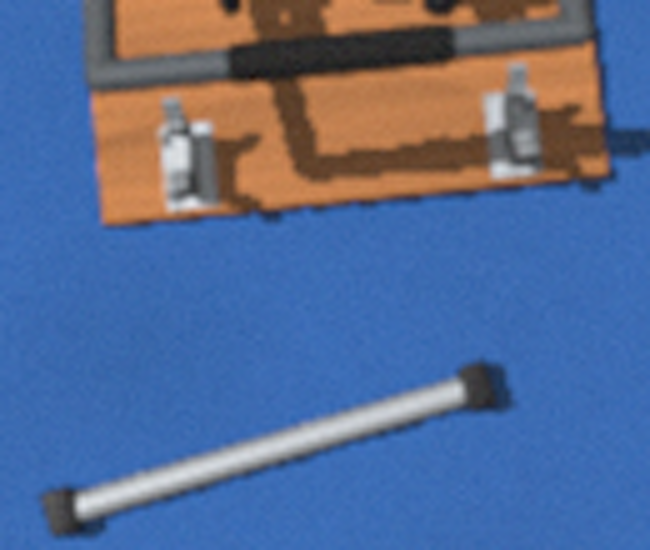

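View pics/sc.png

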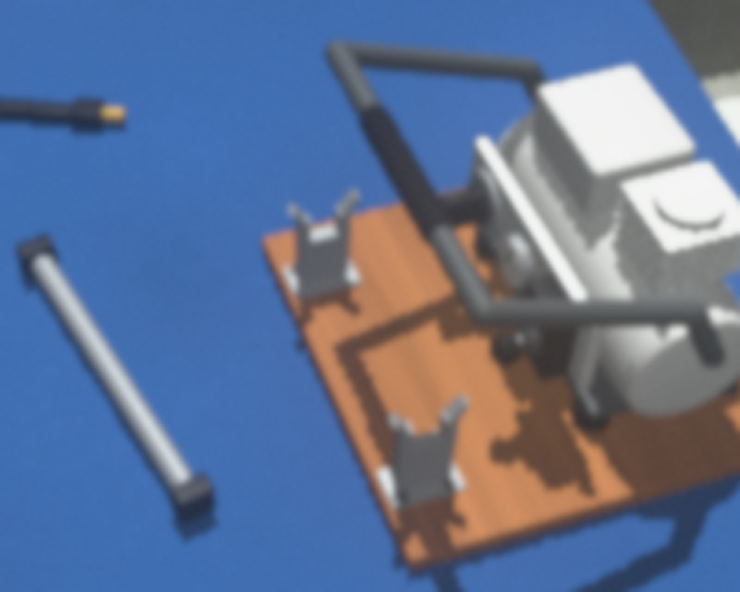

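```bash
cat >> h.py <<'E'
def ray(n,u,v,z):
    c=get_calibration(n);K=np.array(c['intrinsics']);o=np.array(c['xyz'])
    d=rot(c['attitude'])@np.linalg.inv(K)@[u,v,1]; return o+d*(z-o[2])/d[2]
def T(u,v,z): return ray('top',(u+.5)/5-.5+165,(v+.5)/5-.5+140,z)
def S(u,v,z): return ray('side',(u+.5)/3.7-.5+180,(v+.5)/3.7-.5+110,z)
E
python3 - <<'E'
from h import *
np.set_printoptions(precision=1,suppress=True)
print('T plinth',T(103,225,18),T(610,180,18)); print('S plinth',S(263,238,18),S(407,568,18))
print('T bar',T(62,512,28),T(482,386,28),'tube',T(78,506,26),T(465,390,26)); print('S bar',S(38,249,28),S(193,494,26),'tube',S(40,264,24),S(180,477,24))
for a in((395,418),(462,402),(292,210),(354,195)): print('S tip',S(*a,112))
for a in((517,70),(172,103)): print('T far tip',T(*a,112))
print('T handle',T(95,76,245),T(585,30,245),'S',S(337,50,245),S(482,310,245))
c=get_calibration('top');K=np.array(c['intrinsics'])
# depth cloud
for n in('top','side'):
    c=get_calibration(n);K=np.array(c['intrinsics']);d=np.load(f'pics/{n}1.npy')
    v,u=np.nonzero(d>0);z=d[v,u]
    P=(rot(c['attitude'])@(np.linalg.inv(K)@np.array([u*z,v*z,z]))).T+c['xyz']
    m=(P[:,2]>10)&(P[:,2]<45)&(P[:,0]>250)&(P[:,0]<520)&(P[:,1]>-100)&(P[:,1]<300)
    B=P[m];print(n,m.sum(),B.mean(0),'table z',np.median(P[(P[:,0]>250)&(P[:,0]<350)&(abs(P[:,1]+100)<50),2]))
    b=B-B.mean(0);w=np.linalg.svd(b)[2][0];t=b@w;print(w,t.min(),t.max(),B.mean(0)+w*(t.min()+t.max())/2)
    m=(P[:,2]>215)&(P[:,2]<270)&(P[:,0]>480)&(P[:,0]<760)&(abs(P[:,1]-90)<180);H=P[m];print('handle',m.sum(),np.median(H[:,2]))
E
```

```text
T plinth [609.8 211.8  18. ] [ 634.6 -146.8   18. ]
S plinth [612.1 212.   18. ] [ 634.8 -149.7   18. ]
T bar [409.8 239.2  28. ] [490.3 -51.8  28. ] tube [413.7 228.5  26. ] [487.8 -40.   26. ]
S bar [412.2 239.7  28. ] [491.  -49.4  26. ] tube [411.3 225.   24. ] [484.7 -29.8  24. ]
S tip [641.9 -77.9 112. ]
S tip [694.7 -76.  112. ]
S tip [622.6 150.1 112. ]
S tip [677.4 154.1 112. ]
T far tip [694.6 -76.3 112. ]
T far tip [676.9 152.3 112. ]
T handle [666.7 183.  245. ] [ 688.8 -107.9  245. ] S [667.4 184.7 245. ] [688.3 -99.4 245. ]
top 584 [448.1  99.1  26.2] table z 1.2362011845028746
[-0.3  1.  -0. ] -160.55110893542357 193.57863119279335 [443.7 115.   26.1]
handle 890 254.19708505143774
side 633 [452.3  80.4  24.7] table z -0.09831865568753528
[ 0.3 -1.  -0. ] -175.86504641723243 146.3264490913921 [448.3  94.6  24.7]
handle 808 253.23647629087048
```

The two views agree to 2–3 mm. The bar centre is at about (450.5, 94.5), yawed 15.4°. The fork midpoint is at about (659, 37), yawed 4.2°. I'll move above the bar now.

```bash
python3 -m creep '{"translation":[[3.6,-6.4,0],[7.2,-12.8,0],[10.8,-19.1,0],[14.5,-25.5,0],[18.1,-31.9,-1],[21.8,-38.2,-3],[25.4,-44.6,-5],[29.05,-50.95,-7]],"delta_rot":[[0,0,-7.5],[0,0,-15],[0,0,-22.5],[0,0,-30],[0,0,-37.5],[0,0,-45],[0,0,-52.5],[0,0,-59.8]],"hand":[8.5,8.5,8.5,8.5,8.5,8.5,8.5,8.5]}'
```

```text
clock: 1.1
position: [405.5, 172.2, 184.2]
ee_rot: [0.794, -0.608, 0.0, -0.0]
contact_force: [0.9, 0.9, 0.4]
gripper_width: 85.2
grasp_force: 0.0
```

```bash
python3 -m creep '{"translation":[[0,0,0],[0,0,0],[0,0,0]],"delta_rot":[[0,0,0],[0,0,0],[0,0,0]],"hand":[8.5,8.5,8.5]}'; python3 - <<'E'
from h import *
s=read_state();print(s['joints'],rot(s['ee_rot']).round(3))
c=get_calibration('wrist');M=rot(s['ee_rot']);print(c,'cam in tool',M.T@(c['xyz']-s['position']))
p,d=snap('wrist','w1');cv2.imwrite('pics/w1b.png',cv2.resize(p[:,:,::-1],(640,480)))
E
```

```text
clock: 1.48
position: [404.8, 175.2, 184.8]
ee_rot: [0.796, -0.605, 0.0, -0.0]
contact_force: [-0.1, -0.1, 0.2]
gripper_width: 85.1
grasp_force: 0.0
[ 7.79116354e-01  1.12862597e-01 -4.90727010e-01 -1.62324416e-05
 -9.66319986e-01 -5.08552695e-01] [[ 0.267 -0.964  0.001]
 [-0.964 -0.267  0.001]
 [-0.    -0.001 -1.   ]]
{'intrinsics': array([[297.31863964,   0.        , 257.34017602],
       [  0.        , 297.31863964, 190.68670878],
       [  0.        ,   0.        ,   1.        ]]), 'xyz': array([422.86948305, 109.67275248, 327.20868387]), 'attitude': array([-0.13350683,  0.98171434,  0.13450286, -0.01794045])} cam in tool [ 6.78982210e+01  1.98358394e-02 -1.42449199e+02]
```

View pics/w1b.png

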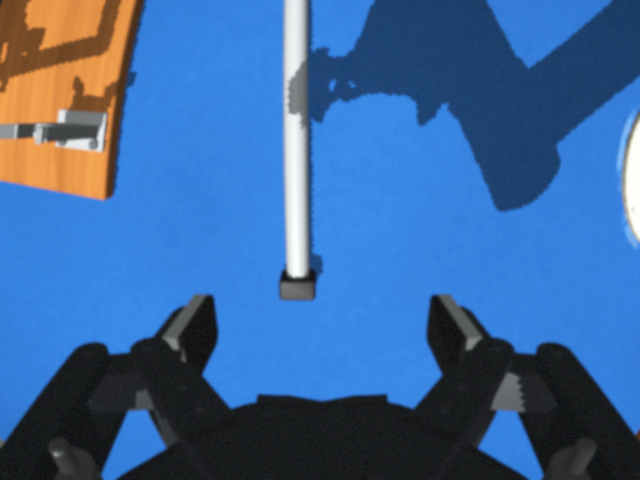

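The bar runs vertically at column ~297 in the wrist picture, parallel to the pads, so the yaw is right. The arm was speed-limited and stopped short, so I'll finish the transit.

```bash
python3 -m creep '{"translation":[[0.8,-1.4,-1],[1.6,-2.8,-2.5],[2.4,-4.2,-4.5],[3.2,-5.6,-6.5],[4,-7,-8.5],[4.57,-8.07,-10.5],[4.57,-8.07,-10.5],[4.57,-8.07,-10.5]],"delta_rot":[[0,0,0],[0,0,0],[0,0,0],[0,0,0],[0,0,0],[0,0,0],[0,0,0],[0,0,0]],"hand":[8.5,8.5,8.5,8.5,8.5,8.5,8.5,8.5]}'; python3 - <<'E'
from h import *
snap('top','t2');p,d=snap('wrist','w2');cv2.imwrite('pics/w2b.png',cv2.resize(p[:,:,::-1],(640,480)))
print(read_state()['position'])
E
```

```text
clock: 2.52
position: [451.1, 94.5, 80.2]
ee_rot: [0.796, -0.605, 0.0, -0.001]
contact_force: [0.2, 0.8, -1.1]
gripper_width: 85.1
grasp_force: 0.0
[451.15511058  94.40747877  80.47633483]
```

View pics/w2b.png

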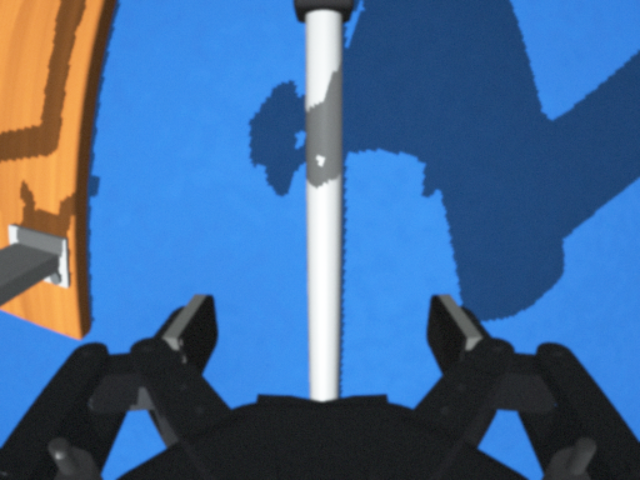

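The bar is centred between the fingers at column ~323 and parallel to them. I'll descend and close.

```bash
python3 -m creep '{"translation":[[0,0,-2],[0,0,-4],[0,0,-5.5],[0,0,-6.5],[0,0,-7.2],[0,0,-7.6],[0,0,-7.6],[0,0,-7.6]],"delta_rot":[[0,0,0],[0,0,0],[0,0,0],[0,0,0],[0,0,0],[0,0,0],[0,0,0],[0,0,0]],"hand":[8.5,8.5,8.5,8.5,8.5,8.5,8.5,8.5]}'; python3 -m creep '{"translation":[[0,0,0],[0,0,0],[0,0,0],[0,0,0],[0,0,0],[0,0,0],[0,0,0],[0,0,0]],"delta_rot":[[0,0,0],[0,0,0],[0,0,0],[0,0,0],[0,0,0],[0,0,0],[0,0,0],[0,0,0]],"hand":[6,4,3,2,1.2,1.2,1.2,1.2]}'
```

```text
clock: 3.62
position: [451.0, 93.5, 3.8]
ee_rot: [0.795, -0.606, 0.0, -0.0]
contact_force: [-0.4, 0.7, 0.3]
gripper_width: 85.2
grasp_force: 0.0
clock: 4.62
position: [450.7, 93.3, 3.7]
ee_rot: [0.795, -0.606, 0.0, 0.0]
contact_force: [-0.5, -0.5, 5.9]
gripper_width: 18.0
grasp_force: 58.6
```

```bash
python3 -m creep '{"translation":[[0,0,0.5],[0,0,2],[0,0,4],[0,0,7],[0,0,10],[0,0,12.5],[0,0,14],[0,0,14]],"delta_rot":[[0,0,0],[0,0,0],[0,0,0],[0,0,0],[0,0,0],[0,0,0],[0,0,0],[0,0,0]],"hand":[1.2,1.2,1.2,1.2,1.2,1.2,1.2,1.2]}'; python3 - <<'E'
from h import *
s=read_state();print(s['position'],s['gripper_width'],s['wrist_torque'],s['contact_force'])
M=rot(s['ee_rot']);p=s['position']
yaw=R.from_euler('z',-11.2,degrees=True);th=np.radians(4.2)
ax=np.array([-np.sin(th),np.cos(th),0])
Rd=R.from_rotvec(-np.radians(40)*ax)*yaw
print('rotvec',np.degrees(Rd.as_rotvec()))
Mn=Rd.as_matrix()@M;zt=Mn[:,2];print(zt,Mn[:,1])
xf=np.array([np.cos(th),np.sin(th),0])
for n,o,z in(('pre',-130,150),('over',0,140),('seat',0,85)):
    b=np.array([659,37,0])+o*xf+[0,0,z]; t=b+12.3*zt; print(n,t,(t-p)/10)
E
```

```text
clock: 5.62
position: [450.9, 93.6, 144.0]
ee_rot: [0.795, -0.606, 0.0, -0.001]
contact_force: [-0.5, 0.1, -3.3]
gripper_width: 17.8
grasp_force: 58.8
[450.86872805  93.55638336 144.01142044] 17.775484356951115 [-0.00161736  0.04097964 -0.02215103] [-0.47789186  0.05653697 -3.29197878]
rotvec [  6.81887242 -39.47706079 -10.74079982]
[ 0.64243525  0.04811746 -0.76482787] [-0.76283683 -0.05516557 -0.64423345]
pre [537.25107148  28.07087913 140.59261724] [ 8.63823434 -6.54855042 -0.34188032]
over [666.90195352  37.59184476 130.59261724] [21.60332255 -5.59645386 -1.34188032]
seat [666.90195352  37.59184476  75.59261724] [21.60332255 -5.59645386 -6.84188032]
```

Held, balanced, with 3.3 N of weight. Next I'll tilt and yaw to the pre-approach pose.

```bash
python3 -m creep '{"translation":[[1,-0.8,1],[2.2,-1.6,2],[3.2,-2.5,3],[4.3,-3.3,3],[5.4,-4.1,2.5],[6.5,-5,1.5],[7.6,-5.7,0.5],[8.64,-6.55,-0.34]],"delta_rot":[[0.85,-4.9,-1.3],[1.7,-9.9,-2.7],[2.6,-14.8,-4],[3.4,-19.7,-5.4],[4.25,-24.6,-6.7],[5.1,-29.6,-8],[6,-34.5,-9.4],[6.82,-39.5,-10.75]],"hand":[1.2,1.2,1.2,1.2,1.2,1.2,1.2,1.2]}'; python3 -m creep '{"translation":[[0,0,0],[0,0,0],[0,0,0]],"delta_rot":[[0,0,0],[0,0,0],[0,0,0]],"hand":[1.2,1.2,1.2]}'; python3 - <<'E'
from h import *
s=read_state();print(s['joints'],rot(s['ee_rot']).round(3)); p,d=snap('side','s3');snap('top','t3')
a=p[110:270,150:350,::-1];cv2.imwrite('pics/s3b.png',cv2.resize(a,None,fx=3.7,fy=3.7,interpolation=cv2.INTER_CUBIC))
E
```

```text
clock: 6.62
position: [542.3, 5.9, 206.6]
ee_rot: [0.71, -0.645, 0.175, -0.222]
contact_force: [1.2, -2.1, -2.0]
gripper_width: 18.4
grasp_force: 59.7
clock: 7.0
position: [543.0, 7.6, 207.2]
ee_rot: [0.71, -0.645, 0.175, -0.223]
contact_force: [-0.6, 0.1, -3.9]
gripper_width: 18.4
grasp_force: 59.7
[ 0.31670778  0.04032248 -0.82244115  0.53024643 -0.16058305 -0.72176519] [[ 0.107 -0.838  0.536]
 [-0.994 -0.069  0.09 ]
 [-0.039 -0.542 -0.84 ]]
```

View pics/s3b.png

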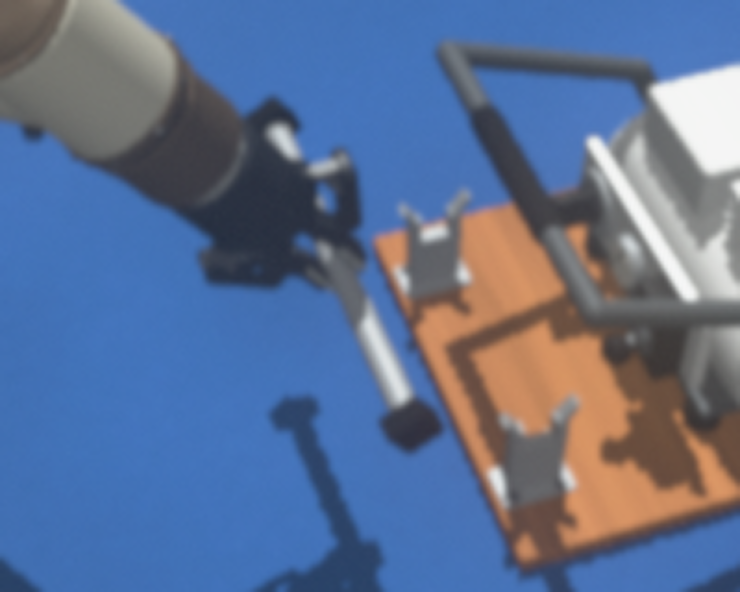

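The bar is held level in front of the forks, but joint 5 stopped at its −0.16 limit. A quick kinematic fit should tell me which tilt is reachable at the forks.

```bash
cat > k.py <<'E'
from h import *
from scipy.optimize import least_squares
D=[((1.5706,.3855,.0067,0,-1.1939),(159.9,604.2,231.3),(0,0,-1)),((.7791,.11286,-.4907,0,-.9663),(404.8,175.2,184.8),(0,0,-1)),
((.31670778,.04032248,-.82244115,.53024643,-.16058305),(543,7.6,207.2),(.536,.09,-.84))]
def fk(q,P,s4):
    r0,h,L1,L2,e,H,d=P; ph=q[1]-q[2]
    f=np.array([np.cos(ph),0,-np.sin(ph)]);n=np.array([np.sin(ph),0,np.cos(ph)])
    zt=R.from_rotvec(s4*q[3]*f).as_matrix()@(np.cos(q[4])*f+np.sin(q[4])*n)
    p=np.array([r0+L1*np.sin(q[1]),-d,h+L1*np.cos(q[1])])+L2*f+e*n+H*zt
    Z=R.from_euler('z',q[0]).as_matrix(); return Z@p,Z@zt
pri=np.array([50,350,400,400,50,250,160.]);sg=np.array([80,100,150,150,80,100,20.])
def fit(D):
    best=None
    for s4 in(1,-1):
        f=lambda P:np.concatenate([np.r_[fk(q,P,s4)[0]-p,300*(fk(q,P,s4)[1]-z)] for q,p,z in D]+[(P-pri)/sg])
        o=least_squares(f,pri)
        if best is None or o.cost<best[0]: best=(o.cost,o.x,s4)
    return best
def ik(p,z,P,s4):
    lo=[-3.14,-1.21,-1.07,-3.16,-2.99];hi=[3.14,2.06,1.41,2.05,-.16]
    o=min((least_squares(lambda q:np.r_[fk(q,P,s4)[0]-p,300*(fk(q,P,s4)[1]-z)],q0,bounds=(lo,hi)) for q0 in([.3,.3,-.5,.4,-.4],[.3,.3,-.5,-.4,-.4],[.3,.8,0,0,-.6])),key=lambda o:o.cost); return o.x.round(2),round(o.cost,1)
E
python3 - <<'E'
from k import *
c,P,s4=fit(D);print(c,P.round(0),s4)
th=np.radians(4.2);xf=np.array([np.cos(th),np.sin(th),0])
for a in(30,34,38,42):
    zt=np.sin(np.radians(a))*xf-[0,0,np.cos(np.radians(a))]
    for o,z in((-100,150),(0,140),(0,85)): print(a,o,z,ik(np.array([659,37,z])+o*xf+12.3*zt,zt,P,s4))
E
```

```text
391.0754651309328 [ 93. 426. 487. 391. -97. 415. 149.] -1
30 -100 150 (array([ 0.47,  0.3 , -0.8 ,  1.67, -0.2 ]), np.float64(0.0))
30 0 140 (array([ 0.38,  0.43, -0.55,  1.06, -0.17]), np.float64(0.0))
30 0 85 (array([ 0.38,  0.59, -0.56,  2.05, -0.17]), np.float64(0.3))
34 -100 150 (array([ 0.51,  0.31, -0.86,  2.05, -0.27]), np.float64(24.0))
34 0 140 (array([ 0.4 ,  0.45, -0.62,  1.94, -0.19]), np.float64(0.0))
34 0 85 (array([ 0.41,  0.58, -0.58,  2.05, -0.22]), np.float64(147.1))
38 -100 150 (array([ 0.56,  0.31, -0.88,  2.05, -0.34]), np.float64(234.9))
38 0 140 (array([ 0.43,  0.45, -0.64,  2.05, -0.26]), np.float64(89.2))
38 0 85 (array([ 0.45,  0.58, -0.59,  2.05, -0.28]), np.float64(551.8))
42 -100 150 (array([ 0.62,  0.31, -0.91,  2.05, -0.42]), np.float64(647.5))
42 0 140 (array([ 0.47,  0.45, -0.66,  2.05, -0.32]), np.float64(423.2))
42 0 85 (array([ 0.49,  0.59, -0.61,  2.05, -0.36]), np.float64(1191.6))
```

```bash
cat > k2.py <<'E'
import k
from k import *
def fk(q,P,s4):
    r0,h,L1,L2,e,H,d=P; ph=q[1]-q[2]
    f=np.array([np.cos(ph),0,-np.sin(ph)]);n=np.array([np.sin(ph),0,np.cos(ph)])
    W=R.from_rotvec(s4*q[3]*f).as_matrix(); zt=W@(np.cos(q[4])*f+np.sin(q[4])*n)
    p=np.array([r0+L1*np.sin(q[1]),0,h+L1*np.cos(q[1])])+L2*f+e*n+W@[0,-d,0]+H*zt
    Z=R.from_euler('z',q[0]).as_matrix(); return Z@p,Z@zt
k.fk=fk
E
python3 - <<'E'
from k2 import *
c,P,s4=fit(D);print(c,P.round(0),s4)
for q,p,z in D: print((fk(q,P,s4)[0]-p).round(1),(fk(q,P,s4)[1]-z).round(3))
th=np.radians(4.2);xf=np.array([np.cos(th),np.sin(th),0])
for a in(30,33,36,40):
    zt=np.sin(np.radians(a))*xf-[0,0,np.cos(np.radians(a))]
    for o,z in((-130,150),(-60,160),(0,140),(0,85)): print(a,o,z,ik(np.array([659,37,z])+o*xf+12.3*zt,zt,P,s4))
E
```

```text
2.888165396105192 [ -1. 185. 556. 430.  -8. 302. 160.] -1
[-0.1 -0.1  0.1] [-0.    -0.002  0.   ]
[ 0.   0.2 -0.3] [0.001 0.001 0.   ]
[ 0.  -0.3  0.2] [-0.  0.  0.]
30 -130 150 (array([ 0.34,  0.14, -0.85,  0.64, -0.16]), np.float64(301.0))
30 -60 160 (array([ 0.31,  0.24, -0.73,  0.66, -0.16]), np.float64(87.3))
30 0 140 (array([ 0.3 ,  0.36, -0.59,  0.59, -0.16]), np.float64(76.1))
30 0 85 (array([ 0.3 ,  0.45, -0.51,  0.28, -0.16]), np.float64(409.0))
33 -130 150 (array([ 0.35,  0.14, -0.83,  0.52, -0.16]), np.float64(703.2))
33 -60 160 (array([ 0.32,  0.24, -0.7 ,  0.55, -0.16]), np.float64(346.4))
33 0 140 (array([ 0.3 ,  0.36, -0.56,  0.45, -0.16]), np.float64(313.0))
33 0 85 (array([ 0.29,  0.45, -0.46,  0.06, -0.16]), np.float64(764.3))
36 -130 150 (array([ 0.35,  0.14, -0.76,  0.23, -0.16]), np.float64(1224.0))
36 -60 160 (array([ 0.32,  0.23, -0.66,  0.37, -0.16]), np.float64(748.8))
36 0 140 (array([ 0.3 ,  0.36, -0.51,  0.26, -0.16]), np.float64(673.6))
36 0 85 (array([ 0.26,  0.45, -0.39, -0.23, -0.16]), np.float64(1122.4))
40 -130 150 (array([-0.2 ,  0.2 , -0.65, -2.29, -0.16]), np.float64(1345.5))
40 -60 160 (array([ 0.28,  0.24, -0.54, -0.12, -0.16]), np.float64(1350.0))
40 0 140 (array([ 0.26,  0.36, -0.42, -0.16, -0.16]), np.float64(1203.9))
40 0 85 (array([-0.18,  0.47, -0.46, -2.57, -0.16]), np.float64(730.2))
```

The fit is now sub-millimetre: the wrist has a 160 mm lateral offset. The tilt at the forks needs the flipped wrist branch, with q4 near −π. I'll solve that branch and plan the swing.

```bash
cat > k3.py <<'E'
from k2 import *
_,P,s4=fit(D)
def FK(q):
    p,z=fk(q,P,s4); ph=q[1]-q[2];f=np.array([np.cos(ph),0,-np.sin(ph)])
    w=R.from_euler('z',q[0]).as_matrix()@R.from_rotvec(s4*q[3]*f).as_matrix()@[0,1,0]
    M=np.c_[-w,np.cross(z,-w),z]@R.from_euler('z',-q[5]).as_matrix(); return p,M
lo=np.array([-3.14,-1.21,-1.07,-3.16,-2.99,-3.1]);hi=np.array([3.14,2.06,1.41,2.05,-.16,3.1])
def IK(p,M,q0):
    g=lambda q:np.r_[FK(q)[0]-p,200*R.from_matrix(FK(q)[1]@M.T).as_rotvec()]
    o=least_squares(g,np.clip(q0,lo+.01,hi-.01),bounds=(lo,hi));return o.x,o.cost
th=np.radians(4.2);xf=np.array([np.cos(th),np.sin(th),0]);yf=np.array([-np.sin(th),np.cos(th),0])
def goal(a,o,z,s=-1):   # s: tool x = s*bar y
    a=np.radians(a);zt=np.sin(a)*xf-[0,0,np.cos(a)]
    return np.array([659,37,z])+o*xf+12.3*zt,np.c_[s*yf,np.cross(zt,s*yf),zt]
E
python3 - <<'E'
from k3 import *
s=read_state();q=s['joints'];p,M=FK(q);print((p-s['position']).round(1),np.abs(M-rot(s['ee_rot'])).max().round(3))
for a in(35,40):
  for sg in(-1,1):
    for o,z in((-200,250),(-130,150),(0,140),(0,85)):
      r=[IK(*goal(a,o,z,sg),[-.2,.4,-.7,q4,-.5,q6]) for q4 in(-3,-2.4) for q6 in(-2.8,0,2.8)]
      b=min(r,key=lambda t:t[1]);print(a,sg,o,z,b[0].round(2),round(b[1],2))
E
```

```text
[-0.  -0.2  0.1] 0.0
35 -1 -200 250 [ 0.37 -0.17 -1.02  0.93 -0.21 -1.16] 0.0
35 -1 -130 150 [ 0.36  0.15 -0.77  0.26 -0.16 -0.5 ] 509.28
35 -1 0 140 [ 0.3   0.36 -0.53  0.3  -0.16 -0.49] 258.67
35 -1 0 85 [ 0.28  0.45 -0.41 -0.15 -0.16 -0.02] 471.33
35 1 -200 250 [ 0.37 -0.17 -1.02  0.93 -0.21  1.98] 0.0
35 1 -130 150 [ 0.36  0.15 -0.77  0.26 -0.16  2.64] 509.28
35 1 0 140 [ 0.3   0.36 -0.53  0.3  -0.16  2.65] 258.67
35 1 0 85 [ 0.28  0.45 -0.42 -0.13 -0.16  3.1 ] 471.58
40 -1 -200 250 [ 0.3  -0.18 -1.05  1.08 -0.16 -1.26] 86.74
40 -1 -130 150 [-0.22  0.18 -0.67 -2.37 -0.16  2.57] 689.64
40 -1 0 140 [ 0.27  0.36 -0.42 -0.18 -0.16  0.03] 564.31
40 -1 0 85 [-0.18  0.46 -0.46 -2.6  -0.16  2.79] 353.52
40 1 -200 250 [ 0.3  -0.18 -1.05  1.08 -0.16  1.88] 86.74
40 1 -130 150 [-0.22  0.18 -0.67 -2.37 -0.16 -0.57] 689.64
40 1 0 140 [ 0.27  0.36 -0.42 -0.2  -0.16 -3.1 ] 564.42
40 1 0 85 [-0.18  0.46 -0.46 -2.6  -0.16 -0.35] 353.52
```

```bash
python3 - <<'E'
from k3 import *
for o,z in((-130,150),(0,130),(0,85)):
  for a in(20,23,25,27,29,31,44,48,52,56,60):
    r=[IK(*goal(a,o,z,sg),[q1,.4,-.7,q4,-.5,q6]) for sg,q1,q4,q6 in((-1,.3,0,-.2),(-1,.3,.8,-.8),(1,-.2,-3,0),(1,-.2,-2.4,-.5),(-1,-.2,-3,2.9),(-1,-.2,-2.5,2.7))]
    print(o,z,a,[(b.round(2).tolist(),round(c,1)) for b,c in r if c<2][:3])
E
```

```text
-130 150 20 [([0.41, 0.19, -0.71, 0.32, -0.36, -0.62], np.float64(0.0)), ([0.41, 0.19, -0.71, 0.32, -0.36, -0.62], np.float64(0.0))]
-130 150 23 [([0.38, 0.17, -0.81, 0.52, -0.24, -0.8], np.float64(0.0)), ([0.38, 0.17, -0.81, 0.52, -0.24, -0.8], np.float64(0.0))]
-130 150 25 [([0.34, 0.16, -0.87, 0.73, -0.16, -0.97], np.float64(1.4)), ([0.34, 0.16, -0.87, 0.73, -0.16, -0.97], np.float64(1.4))]
-130 150 27 []
-130 150 29 []
-130 150 31 []
-130 150 44 []
-130 150 48 []
-130 150 52 [([-0.14, 0.15, -0.58, -1.91, -0.18, 2.04], np.float64(0.0)), ([-0.14, 0.15, -0.58, -1.91, -0.18, 2.04], np.float64(0.0)), ([-0.14, 0.15, -0.58, -1.91, -0.18, -1.1], np.float64(0.0))]
-130 150 56 [([-0.31, 0.19, -0.7, -2.24, -0.41, 2.5], np.float64(0.0)), ([-0.31, 0.19, -0.7, -2.24, -0.41, 2.5], np.float64(0.0)), ([-0.31, 0.19, -0.7, -2.24, -0.41, -0.64], np.float64(0.0))]
-130 150 60 [([-0.39, 0.24, -0.78, -2.37, -0.59, 2.71], np.float64(0.0)), ([-0.39, 0.24, -0.78, -2.37, -0.59, -0.43], np.float64(0.0)), ([-0.39, 0.24, -0.78, -2.37, -0.59, -0.43], np.float64(0.0))]
0 130 20 [([0.34, 0.41, -0.39, 0.21, -0.44
[... 1114 characters left out ...]
 ([0.3, 0.46, -0.58, 0.57, -0.16, -0.78], np.float64(0.0))]
0 85 25 []
0 85 27 []
0 85 29 []
0 85 31 []
0 85 44 []
0 85 48 []
0 85 52 [([-0.22, 0.48, -0.45, -2.37, -0.33, 2.58], np.float64(0.0)), ([-0.22, 0.48, -0.45, -2.37, -0.33, -0.56], np.float64(0.0)), ([-0.22, 0.48, -0.45, -2.37, -0.33, -0.56], np.float64(0.0))]
0 85 56 [([-0.27, 0.51, -0.54, -2.53, -0.51, 2.79], np.float64(0.0)), ([-0.27, 0.51, -0.54, -2.53, -0.51, -0.35], np.float64(0.0)), ([-0.27, 0.51, -0.54, -2.53, -0.51, -0.35], np.float64(0.0))]
0 85 60 [([-0.3, 0.55, -0.6, -2.61, -0.66, 2.9], np.float64(0.0)), ([-0.3, 0.55, -0.6, -2.61, -0.66, -0.24], np.float64(0.0)), ([-0.3, 0.55, -0.6, -2.61, -0.66, -0.24], np.float64(0.0))]
```

At the forks this arm reaches a lean of only about 25°, falling to about 21.5° at the seat. By my geometry that still clears the handle: about 10 mm on entry and 20 mm when seated. I'll compute the moves for that.

```bash
cat > plan.py <<'E'
from k3 import *
import sys
def plan(W):
    s=read_state();p0=s['position'];M0=rot(s['ee_rot']);q=s['joints']
    for a,o,z in W:
        p,M=goal(a,o,z);b,c=IK(p,M,q);q=b
        an=np.radians(a);hd=18-o;hz=245-z
        print((a,o,z),'tr',((p-p0)/10).round(2).tolist(),'rot',np.degrees(R.from_matrix(M@M0.T).as_rotvec()).round(1).tolist(),'q',b.round(2).tolist(),round(c,1),'clr',round(hd*np.cos(an)+hz*np.sin(an)-12.5-42.5,1))
    z=M0[:,2];bx=p0-12.3*z-[659,37,0];print('now a',np.degrees(np.arcsin(z@xf)).round(1),'bar o,lat,z',bx@xf,bx@yf,bx[2],'level/yaw',M0[2,0].round(3),np.degrees(np.arctan2(M0[0,0],-M0[1,0])).round(2),'F',s['contact_force'].round(1),'tau',s['wrist_torque'].round(2),'grip',s['gripper_width'])
E
python3 -c "
from plan import *
plan([(23,-110,170),(23,-110,150),(25,-60,135),(25,-30,131),(24.5,-5,123),(24,0,112)])"
```

```text
(23, -110, 170) tr [1.07, 2.16, -4.91] rot [-3.1, 9.7, -1.7] q [0.39, 0.17, -0.7, 0.38, -0.34, -0.65] 0.0 clr 92.1
(23, -110, 150) tr [1.07, 2.16, -6.91] rot [-3.1, 9.7, -1.7] q [0.38, 0.2, -0.75, 0.47, -0.26, -0.74] 0.0 clr 99.9
(25, -60, 135) tr [6.1, 2.53, -8.39] rot [-3.0, 7.7, -1.8] q [0.31, 0.29, -0.73, 0.67, -0.16, -0.88] 0.1 clr 62.2
(25, -30, 131) tr [9.09, 2.75, -8.79] rot [-3.0, 7.7, -1.8] q [0.32, 0.34, -0.64, 0.57, -0.19, -0.78] 0.0 clr 36.7
(24.5, -5, 123) tr [11.58, 2.93, -9.59] rot [-3.0, 8.2, -1.8] q [0.32, 0.39, -0.55, 0.46, -0.24, -0.67] 0.0 clr 16.5
(24, 0, 112) tr [12.06, 2.97, -10.7] rot [-3.0, 8.7, -1.8] q [0.32, 0.42, -0.54, 0.46, -0.23, -0.67] 0.0 clr 15.5
now a 32.8 bar o,lat,z -124.15654997792336 -21.41074204695656 218.06090554744281 level/yaw -0.039 6.14 F [-0.1  0.1 -2. ] tau [-0.26  1.48 -0.01] grip 17.836174934725225
```

```bash
python3 -m creep '{"translation":[[0.3,0.6,-1.2],[0.6,1.2,-2.5],[0.8,1.7,-3.8],[1,2.1,-5],[1.07,2.16,-5.9],[1.07,2.16,-5.9],[1.07,2.16,-5.9]],"delta_rot":[[-0.6,2,-0.3],[-1.2,4,-0.7],[-1.8,6,-1],[-2.5,8,-1.4],[-3.1,9.7,-1.7],[-3.1,9.7,-1.7],[-3.1,9.7,-1.7]],"hand":[1.2,1.2,1.2,1.2,1.2,1.2,1.2]}'; python3 -c "
from plan import *
plan([(24.5,-60,135),(24.5,-30,131),(24.5,-5,123),(24,0,112)])"
```

```text
clock: 7.98
position: [554.5, 29.0, 149.5]
ee_rot: [0.718, -0.667, 0.136, -0.147]
contact_force: [0.1, -0.2, -2.5]
gripper_width: 17.7
grasp_force: 59.7
(24.5, -60, 135) tr [4.98, 0.4, -2.57] rot [0.0, -1.5, 0.0] q [0.33, 0.3, -0.71, 0.6, -0.18, -0.83] 0.0 clr 61.6
(24.5, -30, 131) tr [7.97, 0.62, -2.97] rot [0.0, -1.5, 0.0] q [0.33, 0.35, -0.61, 0.5, -0.22, -0.72] 0.0 clr 36.0
(24.5, -5, 123) tr [10.46, 0.8, -3.77] rot [0.0, -1.5, 0.0] q [0.32, 0.39, -0.55, 0.46, -0.24, -0.67] 0.0 clr 16.5
(24, 0, 112) tr [10.95, 0.84, -4.87] rot [-0.0, -1.0, 0.0] q [0.32, 0.42, -0.54, 0.46, -0.23, -0.67] 0.0 clr 15.5
now a 23.0 bar o,lat,z -109.63638572647915 -0.36749944306042637 160.8288662246376 level/yaw -0.001 4.17 F [ 0.1 -0.2 -2.5] tau [-0.08  1.09 -0.01] grip 17.7019058002203
```

```bash
python3 -m creep '{"translation":[[1.2,0.1,-0.5],[2.6,0.2,-1],[4,0.3,-1.5],[5.5,0.4,-2],[6.8,0.5,-2.6],[7.97,0.62,-2.97],[7.97,0.62,-2.97],[7.97,0.62,-2.97]],"delta_rot":[[0,-0.2,0],[0,-0.5,0],[0,-0.8,0],[0,-1,0],[0,-1.2,0],[0,-1.5,0],[0,-1.5,0],[0,-1.5,0]],"hand":[1.2,1.2,1.2,1.2,1.2,1.2,1.2,1.2]}'; python3 - <<'E'
from plan import *
plan([(24.5,-5,123),(24,0,115),(23.5,0,105),(22.5,0,95),(21.5,0,85),(21.5,0,82)])
p,d=snap('side','s4');snap('top','t4')
a=p[110:270,180:380,::-1];cv2.imwrite('pics/s4b.png',cv2.resize(a,None,fx=3.7,fy=3.7,interpolation=cv2.INTER_CUBIC))
E
```

```text
clock: 8.98
position: [633.9, 35.1, 119.6]
ee_rot: [0.716, -0.665, 0.145, -0.155]
contact_force: [-0.6, -0.5, -2.4]
gripper_width: 17.8
grasp_force: 59.7
(24.5, -5, 123) tr [2.52, 0.19, -0.78] rot [0.0, 0.0, 0.0] q [0.32, 0.39, -0.55, 0.46, -0.24, -0.67] 0.0 clr 16.5
(24, 0, 115) tr [3.01, 0.22, -1.59] rot [0.0, 0.5, 0.0] q [0.32, 0.41, -0.53, 0.44, -0.24, -0.65] 0.0 clr 14.3
(23.5, 0, 105) tr [3.0, 0.22, -2.59] rot [-0.0, 1.0, 0.0] q [0.32, 0.43, -0.54, 0.45, -0.23, -0.67] 0.0 clr 17.3
(22.5, 0, 95) tr [2.98, 0.22, -3.6] rot [-0.1, 2.0, 0.0] q [0.32, 0.45, -0.52, 0.41, -0.24, -0.63] 0.0 clr 19.0
(21.5, 0, 85) tr [2.96, 0.22, -4.61] rot [-0.2, 3.0, 0.0] q [0.32, 0.47, -0.5, 0.37, -0.25, -0.6] 0.0 clr 20.4
(21.5, 0, 82) tr [2.96, 0.22, -4.91] rot [-0.2, 3.0, 0.0] q [0.32, 0.47, -0.51, 0.39, -0.24, -0.61] 0.0 clr 21.5
now a 24.5 bar o,lat,z -30.2649028584805 -0.011630239138718777 130.8275966470822 level/yaw 0.001 4.17 F [-0.6 -0.5 -2.4] tau [-0.08  1.18  0.02] grip 17.791496118375825
```

View pics/s4b.png

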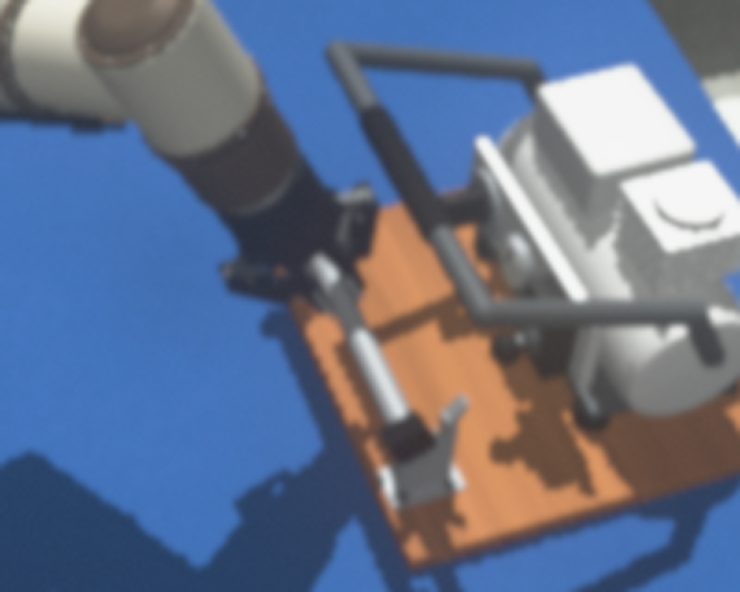

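The bar is level over the front lips. The near cap, at about (407,437), hides the right fork's front lip, and there is a clear gap to the handle. I'll check the cap's lateral position before lowering.

```bash
python3 - <<'E'
from k3 import *
c=S(407,437,134)-[659,37,0];print('cap o,lat',c@xf,c@yf)
E
python3 -m creep '{"translation":[[0.9,0.06,-0.2],[1.7,0.12,-0.45],[2.5,0.19,-0.78],[3,0.22,-1.2],[3,0.22,-1.6],[3,0.22,-2.1],[3,0.22,-2.1],[3,0.22,-2.1]],"delta_rot":[[0,0,0],[0,0,0],[0,0,0],[0,0.3,0],[0,0.5,0],[0,0.8,0],[0,0.8,0],[0,0.8,0]],"hand":[1.2,1.2,1.2,1.2,1.2,1.2,1.2,1.2]}'; python3 -c "
from plan import *
plan([(23,0,100),(22,0,90),(21.5,0,85),(21.5,0,82)])"
```

```text
cap o,lat -30.64609558850771 -146.87171804931037
clock: 10.07
position: [664.2, 37.5, 98.8]
ee_rot: [0.717, -0.666, 0.14, -0.151]
contact_force: [0.3, -0.2, -3.7]
gripper_width: 17.4
grasp_force: 59.7
(23, 0, 100) tr [-0.04, -0.01, -1.01] rot [-0.1, 0.7, 0.0] q [0.32, 0.44, -0.53, 0.43, -0.23, -0.65] 0.0 clr 18.2
(22, 0, 90) tr [-0.06, -0.01, -2.02] rot [-0.1, 1.7, 0.0] q [0.32, 0.46, -0.51, 0.39, -0.25, -0.61] 0.0 clr 19.8
(21.5, 0, 85) tr [-0.07, -0.01, -2.53] rot [-0.2, 2.2, 0.0] q [0.32, 0.47, -0.5, 0.37, -0.25, -0.6] 0.0 clr 20.4
(21.5, 0, 82) tr [-0.07, -0.01, -2.83] rot [-0.2, 2.2, 0.0] q [0.32, 0.47, -0.51, 0.39, -0.24, -0.61] 0.0 clr 21.5
now a 23.7 bar o,lat,z 0.2429804286016614 0.08149031487088167 110.08083298330617 level/yaw -0.0 4.19 F [ 0.3 -0.2 -3.7] tau [-0.06  1.11 -0.03] grip 17.424702439542052
```

No contact yet, and the cap's lateral position is right at −147. I'll lower to z≈90.

```bash
python3 -m creep '{"translation":[[0,0,-0.4],[0,0,-0.8],[-0.05,0,-1.1],[-0.05,0,-1.4],[-0.05,0,-1.7],[-0.06,0,-2],[-0.06,0,-2]],"delta_rot":[[0,0.2,0],[0,0.5,0],[-0.1,0.8,0],[-0.1,1.1,0],[-0.1,1.4,0],[-0.1,1.7,0],[-0.1,1.7,0]],"hand":[1.2,1.2,1.2,1.2,1.2,1.2,1.2]}'; python3 -c "
from plan import *
plan([(21.5,0,85),(21.5,0,82)])"
```

```text
clock: 10.95
position: [663.7, 37.5, 78.5]
ee_rot: [0.719, -0.668, 0.13, -0.14]
contact_force: [0.0, -0.2, -1.7]
gripper_width: 17.6
grasp_force: 59.7
(21.5, 0, 85) tr [-0.02, -0.02, -0.5] rot [-0.1, 0.5, 0.0] q [0.32, 0.47, -0.5, 0.37, -0.25, -0.6] 0.0 clr 20.4
(21.5, 0, 82) tr [-0.02, -0.02, -0.8] rot [-0.1, 0.5, 0.0] q [0.32, 0.47, -0.51, 0.39, -0.24, -0.61] 0.0 clr 21.5
now a 22.0 bar o,lat,z 0.13246483490689437 0.18144946301031317 89.90867825243457 level/yaw -0.001 4.18 F [ 0.  -0.2 -1.7] tau [-0.06  1.06  0.06] grip 17.615289361635224
```

```bash
python3 -m creep '{"translation":[[0,0,-0.1],[0,0,-0.2],[0,0,-0.3],[0,0,-0.3],[0,0,-0.3]],"delta_rot":[[0,0.2,0],[0,0.4,0],[0,0.5,0],[0,0.5,0],[0,0.5,0]],"hand":[1.2,1.2,1.2,1.2,1.2]}'; python3 -m creep '{"translation":[[0,0,-0.1],[0,0,-0.15],[0,0,-0.15]],"delta_rot":[[0,0,0],[0,0,0],[0,0,0]],"hand":[1.2,1.2,1.2]}'
```

```text
clock: 11.58
position: [663.6, 37.5, 75.7]
ee_rot: [0.719, -0.669, 0.127, -0.137]
contact_force: [0.2, -0.0, -2.9]
gripper_width: 18.0
grasp_force: 59.7
clock: 11.95
position: [663.6, 37.4, 74.2]
ee_rot: [0.719, -0.669, 0.127, -0.137]
contact_force: [-0.5, -0.9, -2.3]
gripper_width: 17.7
grasp_force: 59.7
```

```bash
python3 -m creep '{"translation":[[0,0,-0.08],[0,0,-0.08],[0,0,-0.08]],"delta_rot":[[0,0,0],[0,0,0],[0,0,0]],"hand":[1.2,1.2,1.2]}'; python3 -m creep '{"translation":[[0,0,-0.08],[0,0,-0.08],[0,0,-0.08]],"delta_rot":[[0,0,0],[0,0,0],[0,0,0]],"hand":[1.2,1.2,1.2]}'
```

```text
clock: 12.32
position: [663.8, 37.5, 73.7]
ee_rot: [0.719, -0.669, 0.127, -0.138]
contact_force: [-0.5, 0.3, -1.8]
gripper_width: 18.2
grasp_force: 60.0
clock: 12.7
position: [663.9, 37.5, 73.5]
ee_rot: [0.719, -0.669, 0.127, -0.138]
contact_force: [-5.0, 0.1, 6.4]
gripper_width: 17.9
grasp_force: 60.6
```

```bash
python3 -m creep '{"translation":[[0,0,-0.08],[0,0,-0.08],[0,0,-0.08]],"delta_rot":[[0,0,0],[0,0,0],[0,0,0]],"hand":[1.2,1.2,1.2]}';  python3 - <<'E'
from plan import *
plan([])
p,d=snap('side','s5');snap('top','t5')
a=p[130:260,220:350,::-1];cv2.imwrite('pics/s5b.png',cv2.resize(a,None,fx=4.6,fy=4.6,interpolation=cv2.INTER_CUBIC))
E
```

```text
clock: 13.08
position: [664.1, 37.6, 73.5]
ee_rot: [0.719, -0.669, 0.127, -0.138]
contact_force: [-6.1, -0.3, 7.9]
gripper_width: 18.3
grasp_force: 61.2
now a 21.7 bar o,lat,z 0.5997459586603835 0.1583648127444357 84.91289866545918 level/yaw -0.002 4.18 F [-6.1 -0.3  7.9] tau [-0.05  1.54  0.05] grip 18.337242875383602
```

View pics/s5b.png

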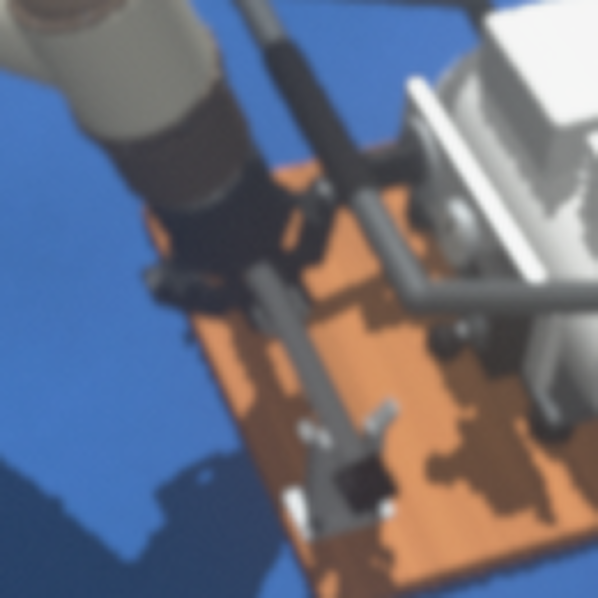

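The bar is seated. Contact built up at an axis height of 84.9 with no roll torque, so both forks carry it, and the cap is outside the near fork. I'll open partway, then back out along the tool axis.

```bash
python3 -m creep '{"translation":[[0,0,0.05],[0,0,0.05],[0,0,0.05],[0,0,0.05],[0,0,0.05],[0,0,0.05]],"delta_rot":[[0,0,0],[0,0,0],[0,0,0],[0,0,0],[0,0,0],[0,0,0]],"hand":[2.2,2.6,3.2,4,5,5]}'; python3 -m creep '{"translation":[[-0.2,0,0.5],[-0.55,-0.04,1.4],[-1,-0.07,2.5],[-1.5,-0.1,3.8],[-2.2,-0.15,5.6],[-4,-0.3,7],[-7,-0.5,8],[-10,-0.7,9]],"delta_rot":[[0,0,0],[0,0,0],[0,0,0],[0,0,0],[0,0,0],[0,0,0],[0,0,0],[0,0,0]],"hand":[5,5,5,5,5,5,5,5]}'
```

```text
clock: 13.92
position: [663.7, 37.5, 72.3]
ee_rot: [0.719, -0.669, 0.127, -0.137]
contact_force: [-0.1, 0.1, -0.4]
gripper_width: 50.2
grasp_force: 0.0
clock: 14.92
position: [562.7, 30.5, 163.6]
ee_rot: [0.719, -0.669, 0.127, -0.138]
contact_force: [-0.3, -0.2, 0.3]
gripper_width: 50.1
grasp_force: 0.0
```

```bash
python3 -m creep '{"translation":[[-4,0,1],[-8,0,2],[-12,0,3],[-15,0,4],[-15,0,4],[-15,0,4]],"delta_rot":[[0,0,0],[0,0,0],[0,0,0],[0,0,0],[0,0,0],[0,0,0]],"hand":[5,5,5,5,5,5]}'; python3 - <<'E'
from h import *
p,d=snap('side','s6');t,d=snap('top','t6')
a=cv2.resize(p[110:270,200:360,::-1],(400,400),interpolation=cv2.INTER_CUBIC)
b=cv2.resize(t[120:220,175:295,::-1],(400,333),interpolation=cv2.INTER_CUBIC)
c=np.zeros((400,800,3),np.uint8);c[:,:400]=a;c[:333,400:]=b;cv2.imwrite('pics/f.png',c)
E
```

```text
clock: 15.68
position: [414.1, 30.9, 203.2]
ee_rot: [0.719, -0.669, 0.127, -0.138]
contact_force: [0.8, -0.8, -0.3]
gripper_width: 50.0
grasp_force: 0.0
```

View pics/f.png

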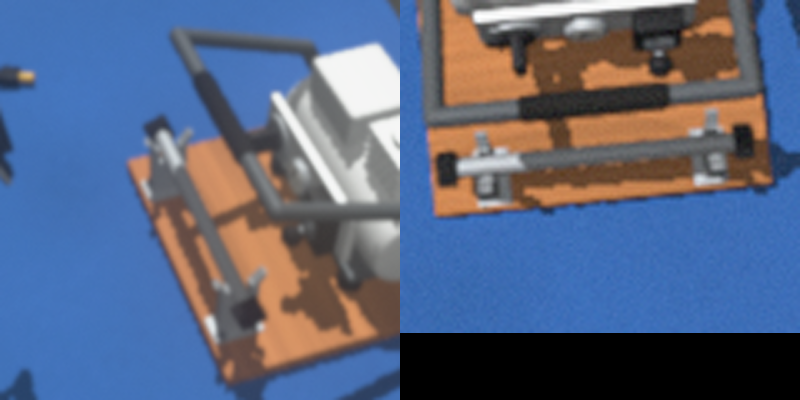

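The bar lies down in both forks with a cap outside each: caps at (448,169) and (743,141) in the top half, and (158,128) and (246,308) in the side half. The hand is clear, so I'm handing in.

```bash
python3 -c "
from bench import *
print(job_done())"
```

```text
the job is handed in; nothing more can be done
None
```

The retaining bar lies seated in both forks with a cap outside each, lowered until contact was felt before release; the hand leaned only about 22–25° (joint 5's limit ruled out 30–45°), no contact with the handle showed in the force readings, the hand is clear, and the job was handed in at about 16 s.

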